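# Kickstand down, frame held upright

### The job

The small sprocket frame on the base plate leans back on its rest. While it still leans there, flip its kickstand fully down past its over-centre point; then grip the frame by its top bar, bring it upright and finish while still holding it upright in the gripper, never letting it go over onto the kickstand. Do not disturb the spanner, the bearing and the fitting lying beside the base.

Things in the scene. Friction and masses are not known exactly. Their poses are not given: they have to be found in the camera images.
- base: Bolted steel base plate, 200 (x) x 150 (y) x 10 mm. Origin at the centre of its underside on the bench; x points from the kickstand side to the rest side (two small posts with rubber buffers at its +x part, top 95 mm over the bench), y along the hinge of the frame, z up. The frame's hinge axis runs along y through the point 30 mm above the origin.
- frame (a joint): Tilt of the frame in rad: 0 = upright, positive = leaning towards the base's +x, stopped at 0.30 by the rest (where it starts); negative = tipping over to the kickstand side. The frame is two upright tubes 64 mm apart with a toothed sprocket (73 mm) on the +x face, 135 mm above the hinge; in all about 0.9 kg. It turns freely, and when let go near upright it tips over, back onto the rest or the other way. With the kickstand down the frame would come to lie on it at about -0.1.
- handle_mid (a point): Middle of the top bar of the frame, 220 mm from the hinge axis (250 mm above the bench when upright); the point's z axis points up along the frame.
- handle: The grip of the top bar: a round black rubber sleeve 18 mm thick and 50 mm long, its axis along the base's y, that turns freely on the bar. Origin at its middle (the same point as handle_mid). The frame's two tubes (14 mm) come up to the bar 32 mm to either side of the middle; below the sleeve the space between them is free for 60 mm.
- kickstand (a joint): Angle of the kickstand in rad: 0 = folded (leg sticks out level, parallel to the frame, towards the base's -y, beyond the end of the plate), 1.65 = fully down (stop). It turns about the frame's own x axis. An over-centre spring presses it to either stop: up below about 0.83, down above; moving it from folded takes about 0.35 N m (5 N pressed down half-way along the leg), falling to nothing at mid swing, after which it snaps down by itself.
- kick_pivot (a point): Pivot of the kickstand on the frame's -x face, 105 mm above the hinge axis along the frame, 30 mm to the base's -y, 26 mm to its -x when upright.
- kick_tip (a point): Middle of the rubber foot at the tip of the kickstand leg (round steel bar 10 mm thick, foot 13 mm thick). When folded it lies 112 mm from the pivot towards the base's -y and 45 mm outwards, away from the frame (the frame's -x); the leg splays almost straight from pivot to tip. When down, it hangs about 7 mm over the base plate if the frame is upright.
- spanner: Loose bystander: flat steel double spanner, 192 x 36 x 6 mm, beside the +y edge of the base. Origin under its centre.
- bearing: Loose bystander: ball bearing, 53 mm across, 14 mm high, off the -y edge of the base. Origin under its centre.
- fitting: Loose bystander: brass and plastic air fitting, 50 x 17 x 17 mm, before the -x edge of the base. Origin under its centre.

How it is judged:
On the way, in this order (a step that is already met when the one before it is completed fails the run):
1. the kickstand is fully down while the frame still leans on its rest (value of joint kickstand above 1.5 rad and value of joint frame above 0.2 rad), for 0.2 s.
2. the frame is gripped by its top bar while the kickstand is down (contact force between the fingers and handle above 2 N and value of joint kickstand above 1.5 rad), for 0.2 s.
3. the frame is upright in the gripper, kickstand down (all of step 2 and value of joint frame between -0.07 and 0.07 rad), for 0.3 s.
At the end, for the whole second after the job is handed in: The frame is upright within 4 degrees and still, held by the fingers on its top bar (more than 2 N), off the kickstand, which is fully down (above 1.5 rad); the bystanders are within 30 mm of where they lay (all of step 3 and velocity of joint frame between -0.1 and 0.1 rad/s and distance of each of spanner, bearing, fitting from where it was at the start of the episode below 0.03 m); the arm keeps its last pose, push and grip.
It fails at once if the frame goes over onto the kickstand side (value of joint frame below -0.09 rad).
It fails at once if a bystander is disturbed (distance of any of spanner, bearing, fitting from where it was at the start of the episode above 0.03 m).
It also fails if it takes over 45 s, if anything falls off the work surface, if the arm or the gripper's body presses on something with over 40 N, if the wrist force passes 120 N, or if a joint passes its speed limit or range.

### The arm

A 6-joint arm with a two-finger parallel gripper is mounted at the origin on a cart in front of the work surface, level with it; the furniture and walls round the work are solid. World frame = base frame: x ahead of the robot, y to its left, z up, the work surface at z = 0. Lengths are in m, angles in rad, forces in N, time in s.
With the tool pointing down it reaches from about 0.35 to 0.775 m from the base axis. Payload 5.5 kg.
Tool frame: the origin (TCP) lies between the finger pads; the fingertips stand 8 mm ahead of it and the grasp point (between the pads) lies 11 mm behind it; z points along the fingers, y is the line along which they close (so a half turn about z gives the same grasp; the last joint's range is limited). The gripper opens to 85 mm and grips with 20 to 120 N. Pads are 22 mm wide; open, the fingers measure 114 mm over their backs; the gripper's body (76 mm by 85 mm) begins 54 mm behind the grasp point. The pads swing forward as they close: fully open they stand 13 mm farther back than shut.
Start: joints at [-1.33, 0.313, 0.046, 1.304, 0, 1.431], TCP at [0.214, -0.534, 0.239] pointing down, gripper open.
Joint ranges: [-2.76, 2.76], [-0.86, 1.69], [-1.03, 1.26], [-2.2, 2.34], [-1.47, 1.5], [-3.14, 3.14]. Speed limits (rad/s): [2.57, 2.57, 3.14, 3.14, 3.14, 3.14].

### API

Orientations are given as a unit quaternion [w, x, y, z].
In Python, from workcell import status, vision, job gives the robot as it stands. The module is installed in compiled form; this text tells all that it offers.
- The arm moves only by the tool apply_moves, never from a script. Its argument "moves" is one flat list of numbers, 6 for each row, row after row: the shift along the world's x, y, z in units of 25 mm (1.0 is 25 mm), then the turn, a rotation vector about the world's x, y, z in rad. In form: [x, y, z, rx, ry, rz, x, y, z, rx, ry, rz, ...]. A call has 1 to 20 rows; each row is the pose to reach, as a shift and turn from the pose commanded when the call began; what a row does not reach only later rows make up. A row lasts 1/12 s, in which the tool goes at most 41.7 mm and 7.16 degrees, less where a joint would pass 70% of its speed; a pose out of reach is approached as far as the arm can. A call with a gripper value outside its range is refused whole. "claw" is the opening in per cent of the stroke, from 0 (shut) to 100 (fully open), set as the call begins (left out, the last holds). The fingers move at their own pace and stop on an object; "newtons" is the grip in N (left out, the last holds). Time passes only in rows, so rows that repeat a pose let the fingers close. It gives the time, the measured TCP pose, the force, the opening and the grip force at its end, in the units of the state.
- status.get_state(): the state, without advancing time (a new reading comes with each control period).
- vision.read_camera(name): name is "side" or "top" or "wrist"; returns a dict with "image" (420x560x3 uint8, blue, green, red), "camera_matrix" (3x3 intrinsics, pixels), "camera_from_world" (4x4, takes a point from world to camera coordinates). Camera axes: x right, y down, z forward; pixel columns grow to the right and rows downward; lengths in m; the calibration is good to about 2 mm. A picture is of the moment at which its call begins. There is no depth.
- job.hand_in(): hands the job in; it is judged then, once.
The state is a dict: "clock": time; "joint_pos": joint angles; "qvel": joint speeds; "tau": joint torques, N m; "tcp_pos": TCP position; "orientation": TCP orientation; "wrist_force": force on the tool from outside, world axes, zero at the start; "ft_torque": the same for the moment, N m; "finger_gap": finger opening in m; "grip_force": force on a finger pad.
Only numpy, scipy, OpenCV 4.12 (cv2) and the standard library are available. Lean on these libraries where they do the work, as an engineer would, in place of code of your own. Each camera call takes 0.05 s, during which the arm holds its last target. There are 200 camera calls.

## Working session

There is one attempt and no reset: what is moved stays moved. The work goes in short steps, Python scripts to look and compute and a tool call to move; the robot and the scene stay as the last step left them, time stands still between calls to the robot, and variables do not carry over. Pictures are saved under pics/ and viewed, at most 10 in all, crops included, and the job is handed in when it is done.

Besides the shell and the picture viewer there is one more tool, called after "Request:" by a JSON object that holds its "op" and its "data", one argument or row to a line. apply_moves: Moves the arm, as the interface text tells. Its arguments: {"type":"object","properties":{"moves":{"type":"array","items":{"type":"number"}},"claw":{"type":"number"},"newtons":{"type":"number"}},"required":["moves"]}

```bash
mkdir -p pics; cat > h.py <<'E'
import numpy as np, cv2
from workcell import status, vision, job
def cam(n):
    r=vision.read_camera(n); return r["image"],np.array(r["camera_matrix"]),np.array(r["camera_from_world"])
def ray(K,T,u,v):
    d=T[:3,:3].T@np.linalg.solve(K,[u,v,1.]); return -T[:3,:3].T@T[:3,3], d
def plane(K,T,u,v,z):
    o,d=ray(K,T,u,v); return o+d*(z-o[2])/d[2]
def tri(*rs):
    A=0;b=0
    for o,d in rs:
        d=d/np.linalg.norm(d);P=np.eye(3)-np.outer(d,d);A=A+P;b=b+P@o
    return np.linalg.solve(A,b)
def proj(K,T,p):
    c=K@(T[:3,:3]@np.asarray(p)+T[:3,3]); return c[:2]/c[2]
E
python3 - <<'E'
from h import *
for n in("side","top"):
    i,K,T=cam(n); cv2.imwrite(f"pics/{n}0.png",i); np.savez(f"{n}0.npz",i=i,K=K,T=T); print(n,K.round(1).tolist(),(-T[:3,:3].T@T[:3,3]).round(3),T[2,:3].round(2))
E
```

```text
side [[534.7, 0.0, 277.4], [0.0, 534.7, 215.4], [0.0, 0.0, 1.0]] [0.229 0.835 0.541] [ 0.33 -0.84 -0.42]
top [[543.4, 0.0, 277.1], [0.0, 543.4, 216.4], [0.0, 0.0, 1.0]] [0.446 0.036 1.298] [ 0.09  0.01 -1.  ]
```

View pics/side0.png

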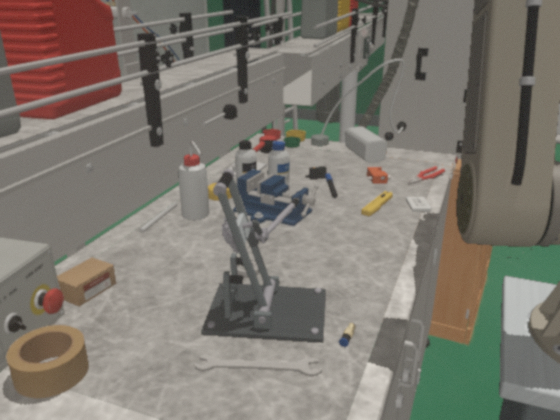

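View pics/top0.png

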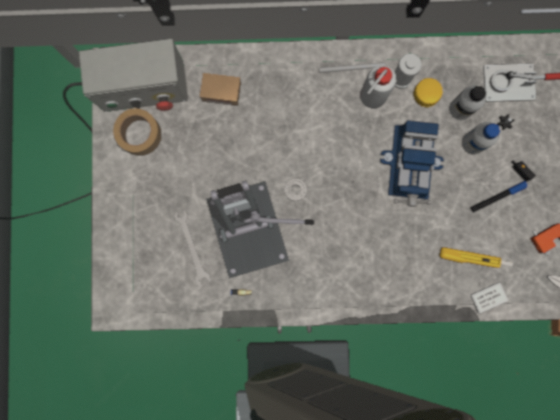

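The side view shows the frame at about (245,250) leaning left (world +x), with the kickstand leg behind it. The top view shows the plate with corners at about (209,197), (263,182), (287,258) and (233,274), and the leg tip at about (309,222). I'll zoom in next.

```bash
python3 - <<'E'
from h import *
t=np.load("top0.npz");s=np.load("side0.npz")
cv2.imwrite("pics/top_c.png",cv2.resize(t["i"][165:305,175:335],None,fx=4.2,fy=4.2,interpolation=3))
cv2.imwrite("pics/side_c.png",cv2.resize(s["i"][165:385,190:370],None,fx=2.7,fy=2.7,interpolation=3))
# plate outline: dark
g=t["i"].max(2); m=((g<75)*255).astype(np.uint8); m[:170]=0;m[285:]=0;m[:,:195]=0;m[:,300:]=0
m=cv2.morphologyEx(m,cv2.MORPH_OPEN,np.ones((3,3),np.uint8))
c=max(cv2.findContours(m,0,2)[0],key=cv2.contourArea); print(cv2.contourArea(c),cv2.minAreaRect(c),cv2.approxPolyDP(c,4,True).squeeze().tolist())
for q in [(209,197),(263,182),(287,258),(233,274)]: print(plane(t["K"],t["T"],*q,.01).round(4))
E
```

```text
218.0 ((218.20001220703125, 216.9000244140625), (31.304948806762695, 10.28591251373291), 63.43495178222656) [[209, 204], [212, 216], [229, 229], [217, 204]]
[0.6106 0.2131 0.01  ]
[0.6432 0.083  0.01  ]
[0.4602 0.0306 0.01  ]
[0.426  0.1591 0.01  ]
```

View pics/top_c.png

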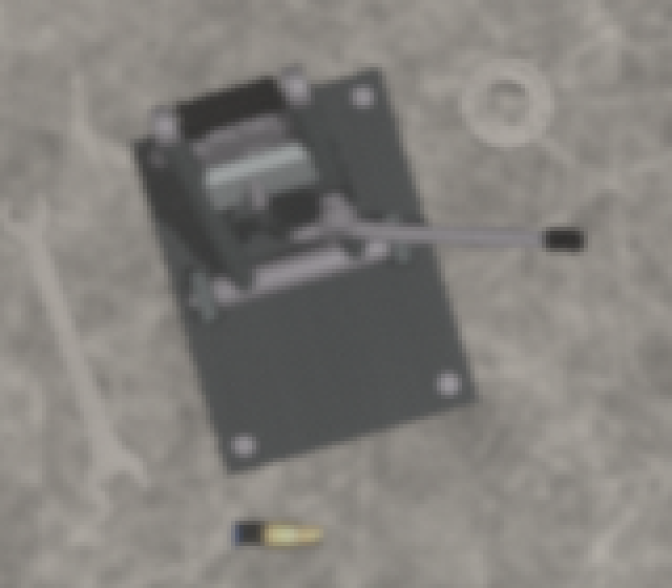

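View pics/side_c.png

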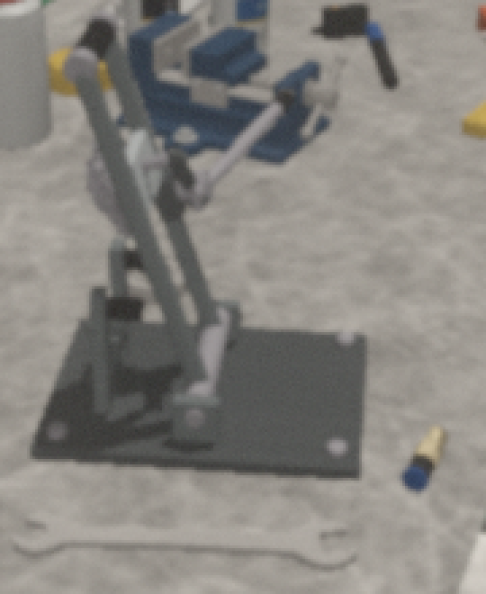

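Top crop: plate corners at (135,143), (382,68), (477,402) and (228,472), black sleeve centred at about (232,108), rubber foot at (563,239). Side crop: sleeve at about (98,38), foot at about (289,97), both seen along the leg.

```bash
cat >> h.py <<'E'
def model(c,yaw,th,k):
    # c: base origin xy; returns handle, pivot, leg mid, tip world points
    R=np.array([[np.cos(yaw),-np.sin(yaw),0],[np.sin(yaw),np.cos(yaw),0],[0,0,1]])
    Ry=np.array([[np.cos(th),0,np.sin(th)],[0,1,0],[-np.sin(th),0,np.cos(th)]])
    f=lambda p:np.array([*c,.03])+R@Ry@np.array(p)
    pv=np.array([-.026,-.030,.105])
    leg=lambda s:f(pv+s*np.array([-.045,-.112*np.cos(k),-.112*np.sin(k)]))
    return dict(handle=f([0,0,.22]),pivot=f(pv),leg=leg,tip=leg(1.))
E
python3 - <<'E'
from h import *
t=np.load("top0.npz");s=np.load("side0.npz")
C=np.array([(135,143),(382,68),(477,402),(228,472)])/4.2+[175,165]
W=np.array([plane(t["K"],t["T"],*q,.01) for q in C]); print(W.round(4).tolist())
B=np.array([[.1,.075],[.1,-.075],[-.1,-.075],[-.1,.075]])
c=W[:,:2].mean(0); H=B.T@(W[:,:2]-c); yaw=np.arctan2(H[0,1]-H[1,0],H[0,0]+H[1,1]); print("c",c.round(4),"yaw",yaw)
m=model(c,yaw,.3,0)
tp=lambda u,v:ray(t["K"],t["T"],u/4.2+175,v/4.2+165); sp=lambda u,v:ray(s["K"],s["T"],u/2.7+190,v/2.7+165)
print("handle",m["handle"].round(4),tri(tp(232,108),sp(98,38)).round(4))
print("tip",m["tip"].round(4),tri(tp(563,239),sp(289,97)).round(4)); print("pivot",m["pivot"].round(4))
# check base corners side: 
print("fold axis etc", [m["leg"](x).round(3).tolist() for x in(.5,.8)])
for n,a,b in(("bearing",507,103),("fitting",278,533),):print(n,plane(t["K"],t["T"],a/4.2+175,b/4.2+165,.008).round(3))
R=np.array([[np.cos(yaw),-np.sin(yaw)],[np.sin(yaw),np.cos(yaw)]])
print("down tip",model(c,yaw,.3,1.65)["tip"].round(3),"mid swing",model(c,yaw,.3,.83)["leg"](.7).round(3))
print("upright handle",model(c,yaw,0,0)["handle"])
print(status.get_state())
E
```

```text
[[0.6058, 0.2176, 0.01], [0.6449, 0.0759, 0.01], [0.4537, 0.0271, 0.01], [0.4183, 0.1681, 0.01]]
c [0.5307 0.1222] yaw 0.25535757158396394
handle [0.5936 0.1386 0.2402] [0.5912 0.1388 0.2441]
tip [ 0.531  -0.0245  0.1513] [ 0.5309 -0.0181  0.1539]
pivot [0.5443 0.0947 0.138 ]
fold axis etc [[0.538, 0.035, 0.145], [0.534, -0.001, 0.149]]
bearing [0.623 0.005 0.008]
fitting [0.383 0.141 0.008]
down tip [0.469 0.084 0.045] mid swing [0.512 0.032 0.092]
upright handle [0.53069258 0.12216315 0.25      ]
{'clock': 0.1, 'joint_pos': array([-1.32960291e+00,  3.13929747e-01,  4.51124012e-02,  1.30362180e+00,
       -3.60186849e-05,  1.43118858e+00]), 'qvel': array([-0.00090293, -0.00220009,  0.00154003,  0.00061428, -0.00106443,
       -0.00150522]), 'tau': array([ 3.78391022e-03, -4.81727529e+01,  2.99243903e+01,  1.26915731e-02,
       -8.39399650e-05, -4.80774119e-06]), 'tcp_pos': array([ 0.21357714, -0.53338561,  0.23850362]), 'orientation': array([-8.19435814e-04,  9.81928169e-01,  1.89252204e-01, -5.96898922e-05]), 'wrist_force': array([ 0.19195946, -0.72520738,  0.2648461 ]), 'ft_torque': array([0.04242309, 0.00101054, 0.02638497]), 'grip_force': 0.0, 'finger_gap': 0.0851684319419265}
```

The triangulated handle and foot match the model to within about 6 mm. I'll close the fingers and move above the leg, with tool y along base x.

Request:
{"op": "apply_moves", "data": {
  "moves": [6.4,10.6,0,0,0,0.7,6.4,10.6,0,0,0,0.7,6.4,10.6,0,0,0,0.7,6.4,10.6,0,0,0,0.7,6.4,10.6,0,0,0,0.7,6.4,10.6,0,0,0,0.7,6.4,10.6,0,0,0,0.7,6.4,10.6,0,0,0,0.7,12.8,21.2,-0.8,0,0,1.445,12.8,21.2,-0.8,0,0,1.445,12.8,21.2,-0.8,0,0,1.445,12.8,21.2,-0.8,0,0,1.445,12.8,21.2,-0.8,0,0,1.445,12.8,21.2,-0.8,0,0,1.445,12.8,21.2,-0.8,0,0,1.445,12.8,21.2,-0.8,0,0,1.445,12.8,21.2,-0.8,0,0,1.445,12.8,21.2,-0.8,0,0,1.445,12.8,21.2,-0.8,0,0,1.445,12.8,21.2,-0.8,0,0,1.445],
  "claw": 0,
  "newtons": 40
}}

```text
clock: 1.77
tcp_pos: [0.5331, -0.0048, 0.2193]
orientation: [-0.0, 0.612, 0.791, -0.0]
wrist_force: [0.1, -0.5, -0.7]
finger_gap: -0.0001
grip_force: 0.0
```

```bash
python3 - <<'E'
from h import *
c=[.5307,.1222];yaw=.2553;ey=np.array([-np.sin(yaw),np.cos(yaw),0])
t0=np.array([.5331,-.0048,.2193])
for k in(0,.2,.4,.6,.8,.95,1.1):
    m=model(c,yaw,.3,k); P=m["leg"](.8); l=m["tip"]-m["pivot"]; ex=np.array([np.cos(yaw),np.sin(yaw),0])
    n=np.cross(ex,l); n/=np.linalg.norm(n); n*=np.sign(n[2])
    q=P+.005*n-ey*.011+[0,0,.008]
    print(k,q.round(4),((q-t0)/.025).round(2),n.round(2))
E
```

```text
0 [ 0.5362 -0.0107  0.1616] [ 0.13 -0.24 -2.31] [-0.03  0.11  0.99]
0.2 [ 0.5309 -0.0112  0.1446] [-0.09 -0.26 -2.99] [ 0.02 -0.07  1.  ]
0.4 [ 0.525  -0.0083  0.1281] [-0.33 -0.14 -3.65] [ 0.07 -0.26  0.96]
0.6 [ 0.5185 -0.0021  0.1128] [-0.58  0.11 -4.26] [ 0.11 -0.44  0.89]
0.8 [0.5119 0.0072 0.0991] [-0.85  0.48 -4.81] [ 0.16 -0.61  0.78]
0.95 [0.507  0.0159 0.0903] [-1.04  0.83 -5.16] [ 0.19 -0.73  0.66]
1.1 [0.5023 0.026  0.083 ] [-1.23  1.23 -5.45] [ 0.21 -0.82  0.53]
```

Request:
{"op": "apply_moves", "data": {
  "moves": [0.1,-0.2,-1.2,0,0,0,0.1,-0.2,-2.0,0,0,0,0.1,-0.25,-2.4,0,0,0,0,-0.25,-2.7,0,0,0,0,-0.25,-3.0,0,0,0,0,-0.25,-3.0,0,0,0]
}}

```text
clock: 2.27
tcp_pos: [0.5325, -0.0108, 0.1439]
orientation: [-0.001, 0.612, 0.791, -0.001]
wrist_force: [-1.1, -0.1, 3.8]
finger_gap: -0.0002
grip_force: 1.9
```

Request:
{"op": "apply_moves", "data": {
  "moves": [-0.1,0.05,-0.35,0,0,0,-0.2,0.1,-0.7,0,0,0,-0.35,0.2,-1.0,0,0,0,-0.45,0.35,-1.3,0,0,0,-0.6,0.5,-1.55,0,0,0,-0.75,0.7,-1.8,0,0,0,-0.85,0.95,-2.05,0,0,0,-0.95,1.1,-2.2,0,0,0,-1.05,1.25,-2.3,0,0,0,-1.05,1.25,-2.3,0,0,0]
}}

```text
clock: 3.1
tcp_pos: [0.5061, 0.0223, 0.0859]
orientation: [-0.001, 0.611, 0.792, -0.0]
wrist_force: [-0.8, -0.5, -0.2]
finger_gap: -0.0002
grip_force: 0.0
```

```bash
python3 - <<'E'
from h import *
s,K,T=cam("side");t,K2,T2=cam("top")
a=cv2.resize(s[165:385,190:370],None,fx=2.2,fy=2.2,interpolation=3);b=cv2.resize(t[165:305,175:335],None,fx=2.5,fy=2.5,interpolation=3)
o=np.zeros((484,800,3),np.uint8);o[:,:396]=a;o[:350,400:800]=b;cv2.imwrite("pics/after.png",o)
E
```

```text
(no output)
```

View pics/after.png

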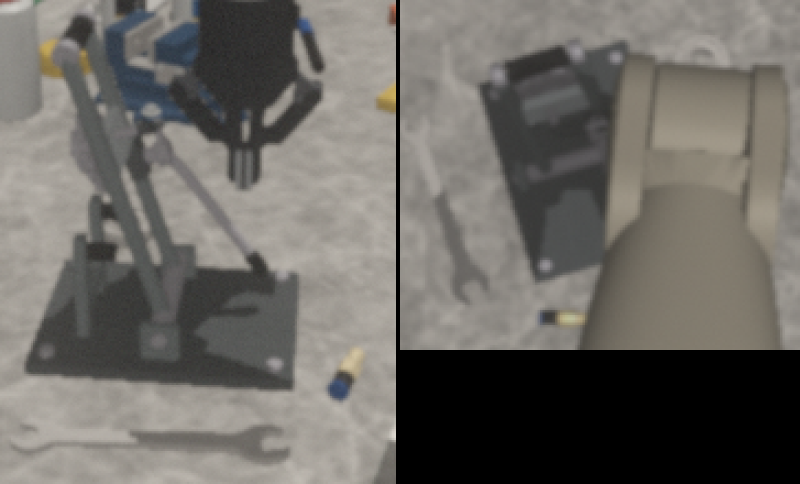

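The leg now runs from (160,150) to (260,265) in the side panel, so the kickstand is down and the frame is still on its rest. I'll back off, raise the tool, open the fingers and go above the handle.

Request:
{"op": "apply_moves", "data": {
  "moves": [-0.3,-1,0.5,0,0,0,-0.3,-1,2,0,0,0,-0.3,-1,3.6,0,0,0,-0.3,-1,5.2,0,0,0,-0.3,-1,6.8,0,0,0,-0.3,-1,8.4,0,0,0,-0.3,-1,10,0,0,0,-0.3,-1,10,0,0,0,0.5,0.5,10,0,0,0,1.5,2,10,0,0,0,2.5,3.5,10,0,0,0,3.4,4.7,10,0,0,0,3.4,4.7,10,0,0,0,3.4,4.7,10,0,0,0,3.4,4.7,10,0,0,0],
  "claw": 100
}}

```text
clock: 4.45
tcp_pos: [0.5924, 0.1386, 0.3365]
orientation: [-0.0, 0.611, 0.791, -0.0]
wrist_force: [-0.4, 0.4, 1.1]
finger_gap: 0.0851
grip_force: 0.0
```

```bash
python3 - <<'E'
from h import *
w,K,T=cam("wrist");s,Ks,Ts=cam("side")
m=model([.5307,.1222],.2553,.3,1.65)
print("wrist pred handle",proj(K,T,m["handle"]),"side handle",proj(Ks,Ts,m["handle"]),"side tip",proj(Ks,Ts,m["tip"]),status.get_state()["tcp_pos"])
o=np.zeros((420,800,3),np.uint8);o[:,:560]=w;c=s[150:340,190:310];o[:380,560:]=cv2.resize(c,None,fx=2,fy=2);cv2.imwrite("pics/w.png",o)
E
```

```text
wrist pred handle [282.20045146 212.40121756] side handle [224.58725654 181.14189328] side tip [308.93341755 286.01682913] [0.59193208 0.13757365 0.33738615]
```

View pics/w.png

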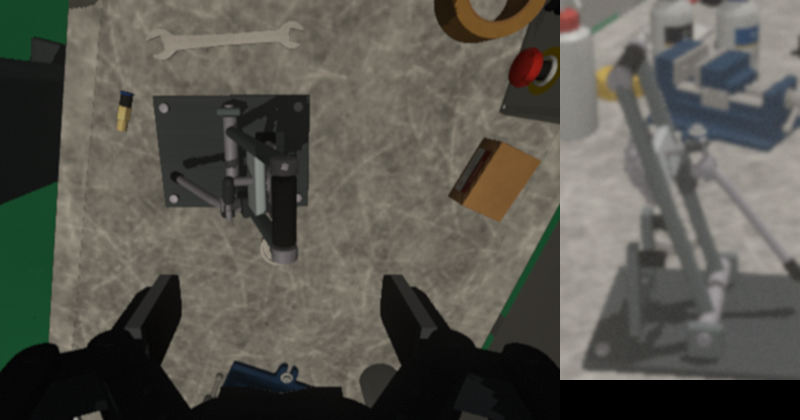

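The wrist view has the sleeve centred at about (284,212), against a predicted (282,212). The foot in the side view also matches the fully-down prediction. I'll descend and close.

Request:
{"op": "apply_moves", "data": {
  "moves": [0,0,-1,0,0,0,0,0,-2,0,0,0,0,0,-3,0,0,0,0,0,-3.7,0,0,0,0,0,-4.2,0,0,0,0,0,-4.2,0,0,0]
}}

```text
clock: 5.05
tcp_pos: [0.5903, 0.1369, 0.2297]
orientation: [-0.001, 0.612, 0.791, -0.001]
wrist_force: [-0.4, 0.0, 0.4]
finger_gap: 0.0855
grip_force: 0.0
```

Request:
{"op": "apply_moves", "data": {
  "moves": [0,0,0,0,0,0,0,0,0,0,0,0,0,0,0,0,0,0,0,0,0,0,0,0,0,0,0,0,0,0,0,0,0,0,0,0,0,0,0,0,0,0,0,0,0,0,0,0,0,0,0,0,0,0,0,0,0,0,0,0],
  "claw": 0,
  "newtons": 40
}}

```text
clock: 5.88
tcp_pos: [0.5933, 0.1388, 0.2326]
orientation: [0.001, 0.611, 0.791, 0.001]
wrist_force: [2.4, -0.3, 4.9]
finger_gap: 0.0163
grip_force: 39.2
```

Request:
{"op": "apply_moves", "data": {
  "moves": [-0.2,-0.05,0.06,0,0,0,-0.4,-0.1,0.12,0,0,0,-0.6,-0.16,0.17,0,0,0,-0.82,-0.21,0.22,0,0,0,-1.03,-0.27,0.26,0,0,0,-1.24,-0.32,0.29,0,0,0,-1.45,-0.38,0.32,0,0,0,-1.66,-0.43,0.35,0,0,0,-1.85,-0.48,0.36,0,0,0,-2.0,-0.52,0.37,0,0,0,-2.15,-0.56,0.38,0,0,0,-2.3,-0.6,0.39,0,0,0,-2.43,-0.635,0.39,0,0,0,-2.43,-0.635,0.39,0,0,0,-2.43,-0.635,0.39,0,0,0,-2.43,-0.635,0.39,0,0,0,-2.43,-0.635,0.39,0,0,0,-2.43,-0.635,0.39,0,0,0]
}}

```text
clock: 7.38
tcp_pos: [0.5315, 0.1221, 0.2421]
orientation: [0.001, 0.612, 0.791, -0.0]
wrist_force: [0.6, -2.4, 6.9]
finger_gap: 0.0167
grip_force: 39.4
```

```bash
python3 - <<'E'
from h import *
s,Ks,Ts=cam("side"); st=status.get_state(); print(st["tcp_pos"],st["wrist_force"],st["grip_force"],st["finger_gap"])
for th in(0,.05):
    m=model([.5307,.1222],.2553,th,1.65); print(th,m["handle"].round(4),[(proj(Ks,Ts,m[k])-[190,140])*3 for k in("handle","tip","pivot")])
cv2.imwrite("pics/up.png",cv2.resize(s[140:340,190:390],None,fx=3,fy=3,interpolation=3))
E
```

```text
[0.53143839 0.12211004 0.24200617] [ 0.61087667 -2.36335582  6.45683088] 39.42807912826538 0.016621678373760367
0 [0.5307 0.1222 0.25  ] [array([227.08178793, 110.70225981]), array([358.07797158, 469.47459573]), array([283.12745653, 286.79005868])]
0.05 [0.5413 0.125  0.2497] [array([205.94153584, 110.35222517]), array([358.63418512, 464.31260222]), array([273.74526323, 284.4341546 ])]
```

View pics/up.png

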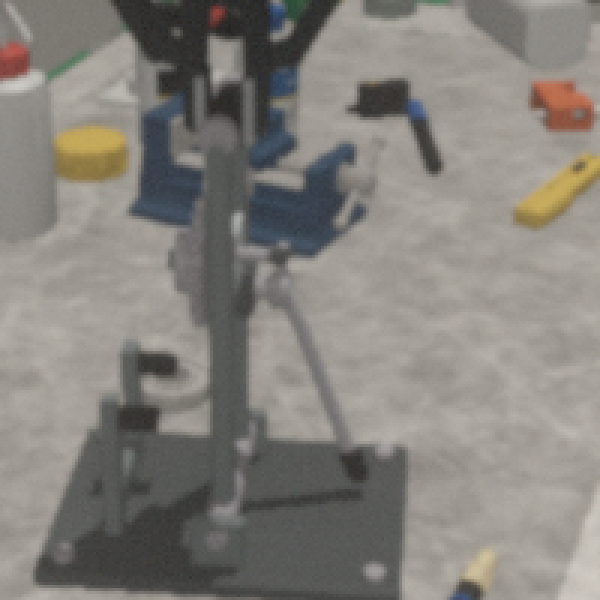

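The frame stands upright in the gripper: bar end at about (220,130), hinge bracket at about (213,540), foot at (355,463) just clear of the plate. That matches the model at a tilt of 0 to 0.01 rad, with the grip at 39 N. I'm handing in.

```bash
python3 -c "
from h import *
s=status.get_state(); print(abs(s['qvel']).max()); print(job.hand_in())"
```

```text
0.0018249054154311048
the job is handed in; nothing more can be done
None
```

I flipped the kickstand fully down while the frame was still on its rest, then gripped the frame by its top bar, brought it upright (estimated within about 0.01 rad) and held it at about 39 N, with no bystander touched that I could see; the job is handed in, but the hand-in returned no verdict.

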